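# Wind a stuck syringe piston free

### The job

The big syringe's piston is stuck in its barrel on the bench puller. Wind the puller's crank anticlockwise (seen from above) until the drag suddenly goes and the piston is free, and stop there: an end stop waits less than half a turn further on and the piston must not be rammed into it. Do not handle the piston while the barrel still grips it. Then let go of the crank, lift the freed piston out and leave it lying in the drip tray.

Things in the scene. Friction and masses are not known exactly. Their poses are not given: they have to be found in the camera images.
- puller: Bench puller fixed to the table. Base 85 x 490 mm; along its y: white syringe barrel (-y side), ridge 16 mm wide with top 40 mm up, fork, and at +y a grey gearbox 75 x 100 mm, top 78 mm up, with the crank. Origin on the table top under it; y is the pulling direction, barrel to gearbox, z up. The piston lies along y at x = 0, axis 62 mm up; once free it lifts straight up.
- barrel: White barrel 60 mm across, with grey mouth collar (top 96 mm up) and a low end stop (top 56 mm up) tied to the collar by rods, facing the piston's end plate. Origin and axes are the puller's; they do not tell where the seal lets go, which differs by 40 mm from time to time. The stop is met 20 mm of travel (0.45 of a turn) after the seal lets go.
- fork (a point): Middle of the rear (+y) face of the puller's U-shaped steel fork, on the piston's axis, 62 mm up. Prongs 8 mm thick, 79 mm high, either side of the rod, open above. One anticlockwise turn of the crank draws it 45 mm to +y: first idle for 3 to 33 mm until it meets the piston's end plate, then dragging the piston 15 to 80 mm until the seal lets go.
- hub (a point): Point on the crank's upright turning axis, 98 mm above the table, at y = +145 mm of the puller. The crank arm is 90 to 98 mm up, hub cap to 100 mm. Force felt at the knob along its path: about 1 to 2 N while idle, about 8 to 12 N while turning with the piston dragging, 1 to 2 N once it is free. When paused, what remains under drag is about 4 to 6 N more than when idle or free.
- knob (a point): Centre of the crank's black upright knob: 22 mm across, 100 to 145 mm above the table, this point 125 mm up and 40 mm from the hub axis. It spins freely on its pin, so a gripper may hold it from above with a fixed heading while moving it round the hub.
- piston_mid (a point): Middle of the loose piston (about 120 g, 150 mm long), on its axis, 75 mm from either end and 22 mm above what it lies on. White rod 14 x 14 mm in section, to be gripped across from above; black stopper 44 mm across, 24 mm long at -y; white end plate 44 x 44 x 6 mm at +y. Rod bare from 51 mm before to 69 mm past this point (less the fork).
- piston: The same piston: origin at its underside below its middle, y along its length from stopper to end plate, z up.
- tray: Shallow steel drip tray fixed to the table, outside 112 (x) x 204 (y) x 10 mm high, walls and floor 5 mm thick. Origin at the centre of its underside, y along its length. A piston lying in it has its axis 27 mm above the table.
Not all that is in view belongs to the job. Of the things that look like the piston, the largest one is meant. There is more than one size of the tray; the job needs the larger.

How it is judged:
By the outcome, as a careful person would: the job done as asked, in the order asked, and still so for the second after the job is handed in, with the robot touching nothing.
It also fails if it takes over 72 s, if anything falls off the work surface, if the arm or the gripper's body presses on something with over 40 N, if the wrist force passes 120 N, or if a joint passes its speed limit or range.

### The arm

A 6-joint arm with a two-finger parallel gripper is mounted at the origin on the work surface. World frame = base frame: x ahead of the robot, y to its left, z up, the work surface at z = 0. Lengths are in m, angles in rad, forces in N, time in s.
With the tool pointing down it reaches from about 0.3 to 0.85 m from the base axis. Payload 4.2 kg.
Tool frame: the origin (TCP) lies at the very end of the fingers, on their centre line; the grasp point (between the pads) lies 19 mm behind it (robot.grip_point_offset is the distance from the TCP to the grasp point, in m); z points along the fingers, y is the direction in which the jaws open and shut (so a half turn about z gives the same grasp; the last joint's range is limited). The gripper opens to 91 mm and grips with 3 to 60 N. Pads are 32 mm wide; open, the fingers measure 118 mm over their backs; the gripper's body (76 mm by 178 mm) begins 60 mm behind the grasp point.
Start: joints at [-1.128, 0.32, 1.565, -0, 1.257, -0.02], TCP at [0.257, -0.515, 0.214] pointing down, gripper open.
Joint ranges: [-3.11, 3.11], [-0.84, 2.01], [0.21, 2.61], [-1.34, 4.49], [0.05, 2.63], [-2.56, 2.56]. Speed limits (rad/s): [2.57, 2.57, 3.14, 3.14, 3.14, 3.14].

### API

Orientations are given as a unit quaternion [w, x, y, z].
In Python, from plant import robot, jaws, eyes gives the robot as it stands. The module is installed in compiled form; this text tells all that it offers. Calls block until the motion is done:
- robot.goto(position, orientation): joint-space move of the TCP to a pose.
- robot.line_to(position, max_speed=0.15, ori=None, contact_N=None): straight line of the TCP; ori=None keeps the orientation; max_speed is the mean speed in m/s. With contact_N (N) it stops when the force on the tool has changed by that much, and returns True; else False.
- robot.movej(angles): joint-space move.
- jaws.gripper_to(opening, squeeze=None): finger opening in m; squeeze is the grip in N (None keeps the last); returns when the fingers have stopped.
- robot.wait(seconds).
- robot.inverse_kinematics(position, orientation): joint angles nearest the present ones, or None.
- eyes.snapshot(name): name is "scene" or "top" or "wrist"; returns a dict with "image" (400x640x3 uint8, red, green, blue), "mtx" (3x3 intrinsics, pixels), "k1" (the pictures are not rectified: a ray, as slopes to the right and down, at radius r is drawn at 1 + k1 r^2 times it, then the intrinsics apply), "rvec" (rotation vector, rad) and "tvec" (3), from world to camera coordinates, as OpenCV has them; the wrist camera has in their place "T_tool_cam" (4x4, takes a point from camera to tool coordinates, whose origin is the TCP and whose axes are the flange's). Camera axes: x right, y down, z forward; pixel columns grow to the right and rows downward; lengths in m; the calibration is good to about 2 mm. A picture is of the moment at which its call begins: read the wrist's pose just before it. There is no depth.
A pose or a line that the arm cannot do raises robot.MotionError and nothing moves.
- robot.job_done(): hands the job in, once; it reports no verdict.
Trained networks look in the newest picture that a camera, given by its name, has taken for a name from the list of things; names that differ only in an ending like _2 or _b are one class to them, and where a whole thing is asked for, a point or a joint stands for the part that bears it (a point fixed in the world has none). Each returns a list of dicts, best first, with "conf" (0 to 1); they miss things now and then, are a little off and sometimes report something else, mostly with a low value. They report only what shows in the picture. A call takes as long as a camera call. They do not tell look-alikes from the thing itself.
- eyes.look_for(camera, thing): "rect" ([centre column, centre row, width, height] in pixels, round what is visible of it).
- eyes.spot_point(camera, thing): "centre" ([row, column] in pixels: a listed point, or the origin of a listed thing).
Readings, each from a call of its own:
- robot.current_time_s(): time.
- robot.current_joint_pos(): joint angles.
- robot.current_dq(): joint speeds.
- robot.current_effort(): joint torques, N m.
- robot.current_ee_pos(): TCP position.
- robot.current_tool_rot(): TCP orientation.
- robot.current_wrist_force(): force on the tool from outside, world axes, zero at the start.
- robot.current_ft_torque(): the same for the moment, N m.
- robot.current_opening(): finger opening in m.
Only numpy, scipy, OpenCV 4.12 (cv2) and the standard library are available. Lean on these libraries where they do the work, as an engineer would, in place of code of your own. Each camera call takes 0.05 s, during which the arm holds its last target. There are 200 camera calls.

## Working session

There is one attempt and no reset: what is moved stays moved. The work goes in short steps, each a Python script; the robot and the scene stay as the last script left them, time stands still between calls to the robot, and variables do not carry over. Pictures are saved under pics/ and viewed, about 8 in all and at most 12, crops included, and the job is handed in when it is done.

```bash
mkdir -p pics
cat > h.py <<'E'
import numpy as np, cv2
from scipy.spatial.transform import Rotation as R
from plant import robot, jaws, eyes
def ray(s,px,pose=None):
    """px (col,row) -> origin, dir in world"""
    K=s["mtx"];d=np.array([s["k1"],0,0,0,0.])
    u=cv2.undistortPoints(np.array([[px]],float),np.array(K,float),d)[0,0]
    v=np.array([u[0],u[1],1.])
    if "rvec" in s:
        Rm=cv2.Rodrigues(np.array(s["rvec"],float))[0];t=np.array(s["tvec"],float).ravel()
        return -Rm.T@t, Rm.T@v
    T=np.array(s["T_tool_cam"]);p,q=pose
    Rw=R.from_quat([q[1],q[2],q[3],q[0]]).as_matrix()
    return np.array(p)+Rw@T[:3,3], Rw@T[:3,:3]@v
def at_z(s,px,z,pose=None):
    o,d=ray(s,px,pose); return o+d*(z-o[2])/d[2]
def snap(cam):
    pose=(robot.current_ee_pos(),robot.current_tool_rot())
    return eyes.snapshot(cam),pose
def save(n,im): cv2.imwrite(n,cv2.cvtColor(im,cv2.COLOR_RGB2BGR))
def down(yaw):
    """tool down, jaw axis (tool y) at world angle yaw (mod pi)"""
    c,s=np.cos(yaw),np.sin(yaw)
    y=np.array([c,s,0]);z=np.array([0,0,-1.]);x=np.cross(y,z)
    q=R.from_matrix(np.c_[x,y,z]).as_quat(); return [q[3],q[0],q[1],q[2]]
Z=dict(puller=0,barrel=0,fork=.062,hub=.098,knob=.125,piston_mid=.062,piston=.04,tray=0)
E
cat > a.py <<'E'
from h import *
print(robot.current_tool_rot(),robot.current_time_s())
for c in("top","scene"):
    s,p=snap(c);save(f"pics/{c}0.png",s["image"])
    for t in Z:
        print(c,t,[(np.round(r["centre"][::-1]).tolist(),round(r["conf"],2),at_z(s,r["centre"][::-1],Z[t]).round(3).tolist()[:2]) for r in eyes.spot_point(c,t)[:4]])
print(robot.current_time_s())
E
python3 a.py
```

```text
[-8.63694789e-04  9.73337252e-01  2.29377006e-01 -1.91626966e-04] 0.0
top puller [([322.0, 201.0], 0.95, [0.529, -0.053])]
top barrel [([323.0, 197.0], 0.76, [0.538, -0.055])]
top fork [([328.0, 196.0], 0.68, [0.529, -0.063])]
top hub [([257.0, 190.0], 0.71, [0.531, 0.093])]
top knob [([238.0, 180.0], 0.64, [0.546, 0.131])]
top piston_mid [([451.0, 275.0], 0.78, [0.357, -0.342]), ([318.0, 259.0], 0.61, [0.386, -0.044])]
top piston [([352.0, 200.0], 0.91, [0.524, -0.121]), ([450.0, 276.0], 0.87, [0.354, -0.348]), ([319.0, 253.0], 0.82, [0.4, -0.047])]
top tray []
scene puller [([303.0, 232.0], 0.93, [0.527, -0.059])]
scene barrel [([304.0, 233.0], 0.94, [0.528, -0.058]), ([275.0, 212.0], 0.56, [0.491, -0.154])]
scene fork [([300.0, 216.0], 0.68, [0.533, -0.063]), ([308.0, 235.0], 0.26, [0.578, -0.022])]
scene hub [([366.0, 226.0], 0.71, [0.535, 0.098])]
scene knob [([380.0, 226.0], 0.61, [0.545, 0.132])]
scene piston_mid [([229.0, 154.0], 0.7, [0.399, -0.338]), ([274.0, 205.0], 0.6, [0.524, -0.134]), ([326.0, 195.0], 0.51, [0.445, -0.033]), ([379.0, 224.0], 0.45, [0.486, 0.114])]
scene piston [([327.0, 198.0], 0.82, [0.43, -0.037]), ([226.0, 165.0], 0.68, [0.419, -0.337]), ([276.0, 214.0], 0.53, [0.53, -0.13])]
scene tray [([280.0, 281.0], 0.86, [0.676, -0.045]), ([445.0, 299.0], 0.7, [0.578, 0.295])]
0.9
```

```bash
ls pics
```

```text
scene0.png
top0.png
```

View pics/top0.png

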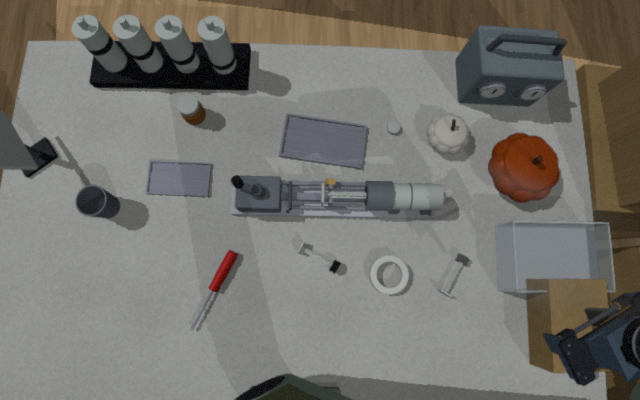

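View pics/scene0.png

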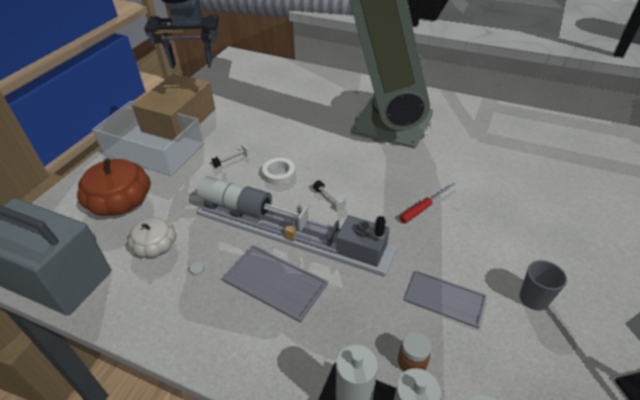

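Top view: the puller has its gearbox and knob at about (240,185), the fork at (328,190) and the barrel at about (410,195).
- **Piston candidates:** the one in the puller at (350,195), and small loose ones at (318,255) and (455,275). The description picks the one in the puller.
- **Trays:** the large one is at (324,141), the small one at (180,178).

Next is a close look with the wrist camera.

```bash
cat > b.py <<'E'
from h import *
robot.goto([.50,.06,.36],down(0)); print(robot.current_joint_pos(),robot.current_time_s())
s,p=snap("wrist");save("pics/w1.png",s["image"]);print(np.array(s["T_tool_cam"]).round(3).tolist())
for t in Z:
    print(t,[(np.round(r["centre"][::-1]).tolist(),round(r["conf"],2),at_z(s,r["centre"][::-1],Z[t],p).round(4).tolist()[:2]) for r in eyes.spot_point("wrist",t)[:4]])
for a in np.arange(0,360,60):
    q=robot.inverse_kinematics([.533+.04*np.cos(np.radians(a)),.095+.04*np.sin(np.radians(a)),.109],down(0)); print(a,None if q is None else np.round(q,2))
E
python3 b.py
```

```text
[ 9.53623069e-02  1.47489789e-01  1.43554629e+00 -3.07807524e-04
  1.55909869e+00  9.65838941e-02] 3.1833
[[0.001, -0.964, -0.267, 0.075], [1.0, 0.001, -0.0, 0.001], [0.0, -0.267, 0.964, -0.172], [0.0, 0.0, 0.0, 1.0]]
puller [([338.0, 216.0], 0.66, [0.5296, -0.0447])]
barrel [([342.0, 217.0], 0.61, [0.5366, -0.0472])]
fork [([343.0, 243.0], 0.93, [0.5354, -0.0684])]
hub [([342.0, 140.0], 0.68, [0.5282, 0.0929])]
knob [([356.0, 110.0], 0.54, [0.5438, 0.1306])]
piston_mid [([347.0, 276.0], 0.64, [0.5427, -0.1252]), ([255.0, 219.0], 0.61, [0.4012, -0.0289])]
piston [([340.0, 268.0], 0.94, [0.5326, -0.1222]), ([257.0, 221.0], 0.76, [0.4002, -0.0398]), ([339.0, 219.0], 0.54, [0.5302, -0.037])]
tray [([422.0, 220.0], 0.66, [0.6736, -0.0526])]
0 [ 0.14  0.41  1.7  -0.    1.03  0.14]
60 [ 0.21  0.39  1.73 -0.    1.01  0.21]
120 [ 0.23  0.34  1.82 -0.    0.98  0.23]
180 [ 0.17  0.3   1.88 -0.    0.96  0.17]
240 [ 0.09  0.32  1.85 -0.    0.97  0.09]
300 [ 0.09  0.38  1.76 -0.    1.    0.09]
```

View pics/w1.png

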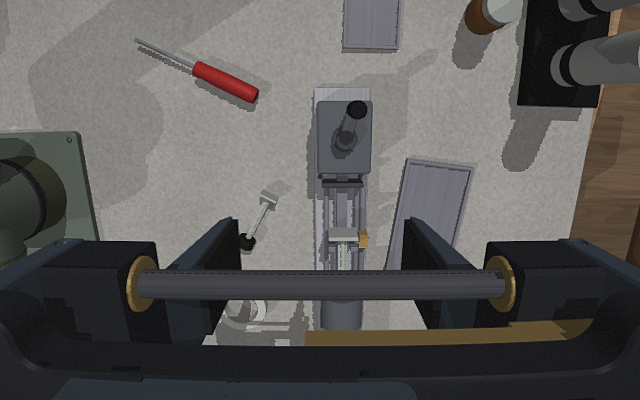

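```bash
cat > c.py <<'E'
from h import *
for P in ([.535,.03,.25],[.545,.09,.24]):
    robot.goto(P,down(0))
    s,p=snap("wrist");save(f"pics/w2_{int(P[1]*100)}.png",s["image"])
    for t in ("hub","knob","fork","puller"):
        print(t,[(np.round(r["centre"][::-1],1).tolist(),round(r["conf"],2),at_z(s,r["centre"][::-1],Z[t],p).round(4).tolist()[:2]) for r in eyes.spot_point("wrist",t)[:3]])
print(robot.current_time_s(),robot.current_wrist_force())
im=np.hstack([cv2.imread("pics/w2_3.png")[:300,200:500],cv2.imread("pics/w2_9.png")[:300,200:500]]);cv2.imwrite("pics/w2c.png",im)
E
python3 c.py
```

```text
hub [([317.6, 117.5], 0.89, [0.5335, 0.0954])]
knob [([328.8, 76.1], 0.66, [0.5434, 0.131])]
fork [([317.2, 256.4], 0.72, [0.5323, -0.0673])]
puller [([316.3, 222.6], 0.76, [0.5305, -0.0467])]
hub [([307.2, 180.4], 0.56, [0.533, 0.0965])]
knob [([318.3, 150.1], 0.64, [0.544, 0.1295])]
fork [([310.7, 305.3], 0.63, [0.5344, -0.0673])]
puller [([307.8, 270.7], 0.56, [0.5287, -0.0532])]
5.0417 [ 0.55399001 -1.10595191  0.5355461 ]
```

View pics/w2c.png

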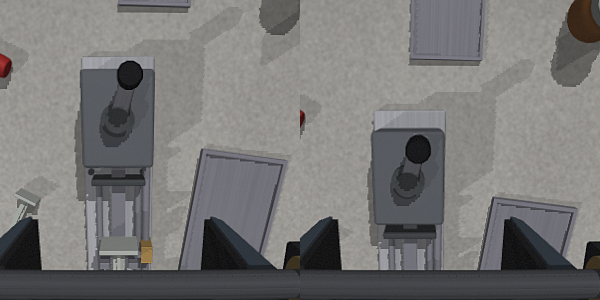

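```bash
cat > d.py <<'E'
from h import *
import json
knob=np.array([.5447,.132]); hub=np.array([.5325,.0942])
jaws.gripper_to(.05); robot.goto([*knob,.19],down(0))
print(robot.line_to([*knob,.110],.12,contact_N=15))
f0=np.mean([robot.current_wrist_force() for _ in range(3)],0);print("bias",f0)
jaws.gripper_to(.0,35); print("open",robot.current_opening(),"F",robot.current_wrist_force(),robot.current_ee_pos())
a0=np.degrees(np.arctan2(*(knob-hub)[::-1])); r=.04
st=dict(a=a0,hub=hub.tolist(),f0=f0.tolist())
for i in range(5):
    a=np.radians(st["a"]+10); u=np.array([np.cos(a),np.sin(a)]);t=np.array([-u[1],u[0]])
    hit=robot.line_to([*(hub+r*u),.110],.05,contact_N=25)
    st["a"]+=10
    robot.wait(.05);F=(np.mean([robot.current_wrist_force() for _ in range(3)],0)-f0);e=np.array(robot.current_ee_pos())
    print(round(st["a"],1),hit,"drag",round(-F[:2]@t,1),"rad",round(F[:2]@u,1),"z",round(F[2],1),"err mm",((e[:2]-hub-r*u)*1e3).round(1),round(robot.current_time_s(),2))
    if hit: break
json.dump(st,open("st.json","w"))
E
python3 d.py
```

```text
False
bias [ 0.53301765 -0.75105671  0.68857837]
open 0.020705511557194117 F [-0.81979597  0.02053156  1.83293516] [0.54447631 0.13202868 0.11023265]
82.1 False drag -1.4 rad -1.1 z 3.8 err mm [-0.4 -0.1] 7.9
92.1 False drag -0.9 rad -1.2 z 4.6 err mm [-0.5 -0. ] 8.24
102.1 False drag -1.0 rad -0.9 z 3.9 err mm [-0.4  0. ] 8.58
112.1 False drag -1.2 rad -0.0 z 5.2 err mm [-0.5 -0. ] 8.93
122.1 False drag -0.0 rad 0.9 z 5.6 err mm [-0.7 -0.1] 9.27
```

```bash
cat > e.py <<'E'
from h import *
import json,sys
st=json.load(open("st.json"));hub=np.array(st["hub"]);f0=np.array(st["f0"]);r=.04
dragging=st.get("dragging",0);hist=st.get("hist",[])
for i in range(int(sys.argv[1])):
    a=np.radians(st["a"]+10); u=np.array([np.cos(a),np.sin(a)]);t=np.array([-u[1],u[0]])
    hit=robot.line_to([*(hub+r*u),.110],.05,contact_N=25)
    st["a"]+=10
    robot.wait(.05);g=lambda:np.mean([robot.current_wrist_force() for _ in range(3)],0)-f0
    F=g();d=-F[:2]@t
    print(f'{st["a"]:.0f}:{d:.1f}/{F[:2]@u:.1f}/{F[2]:.0f}',end=" ")
    hist.append(d)
    if hit: print("HIT");break
    if min(hist[-3:])>3 and len(hist)>=3: dragging=1
    if dragging and d<.55*np.median([h for h in hist if h>3]):
        robot.wait(.1);F=g();d=-F[:2]@t;print("drop? again",round(d,1));break
st.update(dragging=dragging,hist=hist);json.dump(st,open("st.json","w"))
print(dragging,robot.current_time_s(),robot.current_opening(),robot.current_ee_pos())
s,p=snap("wrist");save(f'pics/t{int(st["a"])}.png',s["image"]);s,p=snap("top");save(f'pics/top{int(st["a"])}.png',s["image"])
for t in ("fork","piston"):print(t,[(round(r["conf"],2),at_z(s,r["centre"][::-1],Z[t],p).round(4).tolist()[:2]) for r in eyes.spot_point("top",t)[:3]])
E
python3 e.py 20
```

```text
132:-0.7/0.9/5 142:0.3/1.1/6 152:-0.2/1.3/6 162:-1.3/0.7/5 172:4.4/1.2/5 182:4.8/0.7/6 192:4.9/1.1/7 202:4.9/0.6/7 212:5.2/-0.2/6 222:5.6/0.2/7 232:5.1/-1.2/8 242:5.1/-1.1/8 252:5.3/-1.6/8 262:4.9/-1.3/9 272:5.1/-0.8/9 282:5.2/-1.8/10 292:5.1/-0.4/10 302:5.0/-0.3/9 312:5.3/-1.3/8 322:4.3/-0.8/8 1 16.1 0.021050362209367172 [0.56225692 0.06798113 0.11009519]
fork [(0.47, [0.5282, -0.0384])]
piston [(0.83, [0.5302, -0.0942]), (0.56, [0.3902, -0.0382]), (0.51, [0.3588, -0.3469])]
```

```bash
python3 e.py 55
```

```text
332:5.0/0.1/7 342:4.0/-1.1/7 352:3.1/-0.4/6 362:3.3/-1.1/6 372:4.4/-1.3/6 382:3.9/-1.2/5 392:4.0/-0.4/5 402:4.3/-1.0/5 412:3.3/-1.3/5 422:4.0/-1.6/3 432:3.8/-2.4/4 442:4.3/-1.9/3 452:4.2/-2.4/3 462:4.3/-2.0/2 472:4.6/-0.8/2 482:4.4/-0.7/2 492:4.5/-0.5/3 502:5.5/1.6/4 512:5.9/0.6/5 522:4.1/-0.2/6 532:3.7/0.5/6 542:2.6/0.1/6 552:0.7/-0.4/7 drop? again 0.6
1 24.2583 0.02108464943856477 [0.49266741 0.08525707 0.11013815]
fork [(0.5, [0.5319, -0.0026])]
piston [(0.86, [0.5258, -0.0693]), (0.65, [0.3929, -0.0413])]
```

```bash
sed -i 's/.55\*np.median.*:/-99:/' e.py; python3 e.py 2; python3 -c "
import cv2,glob
a=cv2.imread('pics/t572.png');b=cv2.imread('pics/top572.png')[150:260,220:480]
print(glob.glob('pics/t5*'))
b=cv2.resize(b,None,fx=2.4,fy=2.4);b=cv2.copyMakeBorder(b,0,0,0,640-b.shape[1],0)
import numpy as np;cv2.imwrite('pics/c1.png',np.vstack([a[:300],b]))"
```

```text
562:-1.0/-1.1/7 572:0.2/-1.2/6 1 25.1417 0.02095014149733627 [0.49797469 0.07248795 0.11015065]
fork [(0.65, [0.5264, 0.0032])]
piston [(0.76, [0.5213, -0.0624]), (0.7, [0.3909, -0.0502]), (0.54, [0.3646, -0.3544])]
['pics/t572.png', 'pics/t552.png']
```

View pics/c1.png

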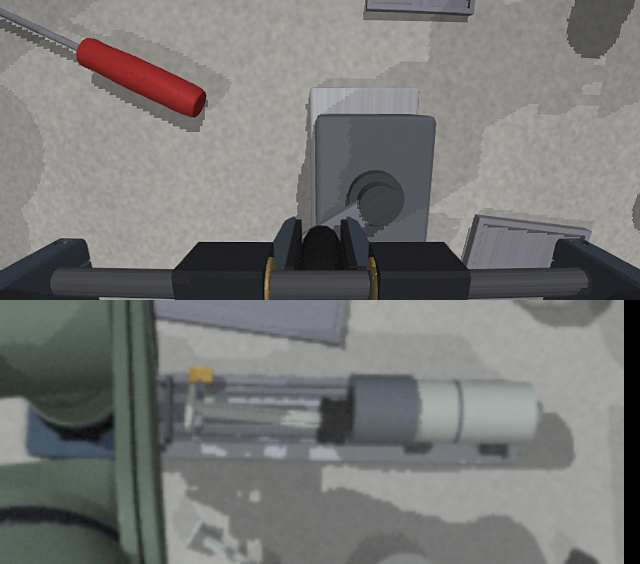

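Drag has gone (about 0 N) and the picture shows the stopper clear of the collar. I'll let go of the crank and look at the piston and tray.

```bash
cat > f.py <<'E'
from h import *
jaws.gripper_to(.05); p=np.array(robot.current_ee_pos()); robot.line_to([p[0],p[1],.22],.2)
robot.goto([.58,-.16,.36],down(0))
s,p=snap("wrist");save("pics/w3.png",s["image"])
for t in ("fork","hub","knob","puller","piston","piston_mid","tray"):
    print(t,[(np.round(r["centre"][::-1],1).tolist(),round(r["conf"],2),at_z(s,r["centre"][::-1],Z[t],p).round(4).tolist()[:2]) for r in eyes.spot_point("wrist",t)[:3]])
import pickle;pickle.dump((s,p),open("w3.pkl","wb"))
print(robot.current_time_s())
E
python3 f.py
```

```text
fork [([284.4, 45.9], 0.64, [0.5315, -0.0043])]
hub []
knob []
puller [([286.1, 83.3], 0.87, [0.5264, -0.048])]
piston [([283.3, 98.5], 0.7, [0.526, -0.0717]), ([199.8, 85.0], 0.59, [0.4061, -0.0518])]
piston_mid [([193.3, 82.4], 0.88, [0.4052, -0.0497]), ([280.9, 98.1], 0.78, [0.5252, -0.0717]), ([288.9, 85.0], 0.7, [0.5365, -0.0545])]
tray [([383.6, 89.2], 0.82, [0.6766, -0.0563])]
28.1583
```

View pics/w3.png

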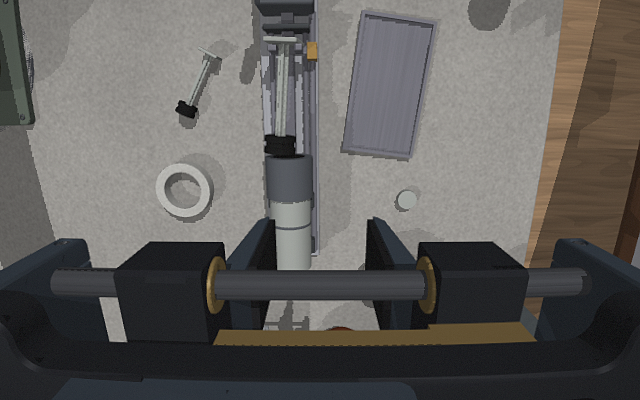

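```bash
cat > g.py <<'E'
from h import *
import pickle
s,p=pickle.load(open("w3.pkl","rb"))
c=np.array([at_z(s,x,.01,p)[:2] for x in((363,10),(438,21),(410,160),(341,152))]);print("tray",c.round(4).tolist(),c.mean(0).round(4),[np.linalg.norm(c[i]-c[(i+1)%4]).round(3) for i in range(4)])
v=(c[0]+c[1]-c[2]-c[3]);print("tray axis deg",np.degrees(np.arctan2(v[1],v[0])))
for n,x,z in(("rod+",(283,55),.069),("rod-",(281,128),.069),("plate top",(281,39),.084),("stopper L",(264,145),.062),("stopper R",(298,145),.062),("stopper front top",(280,136),.084)): print(n,at_z(s,x,z,p).round(4))
im=cv2.resize(cv2.imread("pics/w3.png")[0:170,230:450],None,fx=3.5,fy=3.5,interpolation=cv2.INTER_CUBIC);cv2.imwrite("pics/c2.png",im)
E
python3 g.py
```

```text
tray [[0.6406, 0.0541], [0.7511, 0.0412], [0.7222, -0.1648], [0.6117, -0.1526]] [ 0.6814 -0.0555] [np.float64(0.111), np.float64(0.208), np.float64(0.111), np.float64(0.209)]
tray axis deg 82.0274237239352
rod+ [ 0.5301 -0.0168  0.069 ]
rod- [ 0.5251 -0.1118  0.069 ]
plate top [5.297e-01 2.000e-04 8.400e-02]
stopper L [ 0.4995 -0.1359  0.062 ]
stopper R [ 0.5477 -0.1359  0.062 ]
stopper front top [ 0.5253 -0.1214  0.084 ]
```

View pics/c2.png

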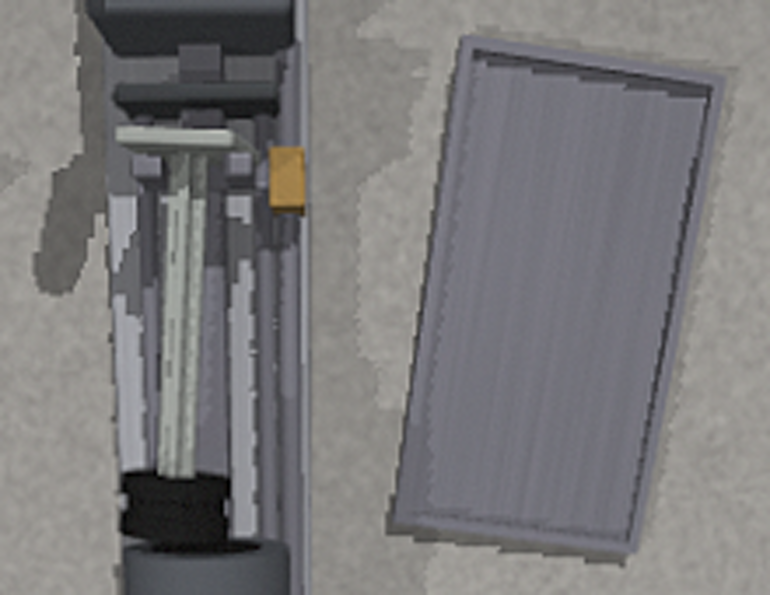

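Crop: the puller's piston runs from the end plate at (175,135) to the stopper at (178,505), clear of the collar. The large tray is to the right and measures 111 x 208 mm, as described. I'll grip the rod from above with a guarded descent.

```bash
cat > k.py <<'E'
from h import *
P=[.5265,-.072]; o=down(np.radians(-2.5))
jaws.gripper_to(.032); robot.goto([*P,.14],o)
print(robot.line_to([*P,.052],.08,contact_N=6),robot.current_ee_pos())
f0=np.array(robot.current_wrist_force())
jaws.gripper_to(0,20); print("open",robot.current_opening(),np.array(robot.current_wrist_force())-f0)
print(robot.line_to([*P,.075],.05,contact_N=12),np.array(robot.current_wrist_force())-f0)
e=np.array(robot.current_ee_pos());print(e)
E
python3 k.py
```

```text
False [ 0.52696429 -0.0720561   0.05250167]
open 0.013699618279812949 [-0.63885048  0.49781716  1.64278565]
False [-0.38733772 -0.02522242 -0.63833603]
[ 0.52647369 -0.072001    0.07518368]
```

```bash
cat > l.py <<'E'
from h import *
P=[.5265,-.072]
print(robot.line_to([*P,.18],.12,contact_N=12),robot.current_opening())
robot.goto([.6805,-.055,.16],down(np.radians(-8)))
s,p=snap("scene");save("pics/s2.png",cv2.resize(s["image"][150:350,180:420],None,fx=3,fy=3))
s,p=snap("wrist");save("pics/w4.png",s["image"]);print(robot.current_opening(),robot.current_time_s())
E
python3 l.py
```

```text
False 0.013787241856692209
0.013776715406285457 33.6667
```

View pics/s2.png

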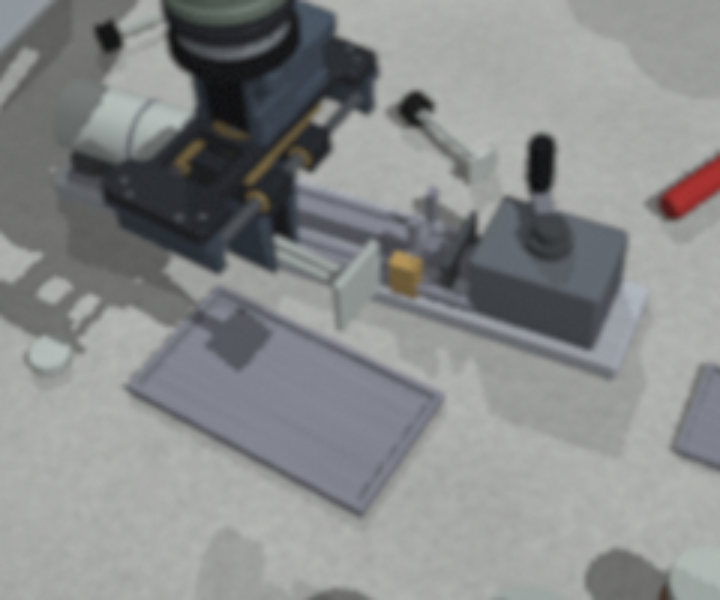

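The piston is held level above the large tray, so I'll lower it now.

```bash
cat > m.py <<'E'
from h import *
T=[.679,-.053]
robot.line_to([*T,.06],.1)
print(robot.line_to([*T,.0165],.03,contact_N=4),robot.current_ee_pos())
jaws.gripper_to(.035); robot.line_to([*T,.16],.12)
robot.goto([.60,-.20,.36],down(0)); robot.wait(.3)
s,p=snap("wrist");save("pics/w5.png",cv2.resize(s["image"][:260,150:500],None,fx=2,fy=2))
print([(np.round(r["centre"][::-1]).tolist(),round(r["conf"],2),at_z(s,r["centre"][::-1],.027,p).round(4).tolist()) for r in eyes.spot_point("wrist","piston_mid")])
print(robot.current_time_s())
E
python3 m.py
```

```text
True [ 0.67901192 -0.05303347  0.01729037]
[([376.0, 59.0], 0.85, [0.6793, -0.0564, 0.027]), ([181.0, 57.0], 0.8, [0.3974, -0.0525, 0.027])]
39.4583
```

View pics/w5.png

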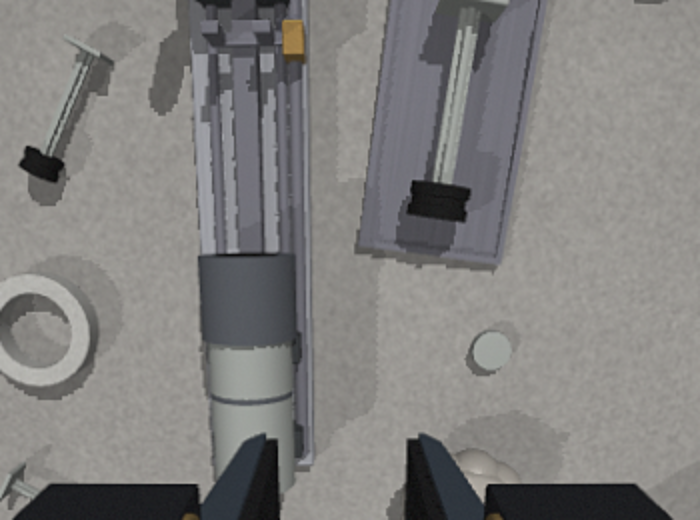

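The piston lies in the large tray, with its stopper at (438,200) and margin all round. The measured middle is within 4 mm of the tray centre. Handing in.

```bash
python3 -c "
from h import *
robot.job_done();print(robot.current_time_s())"
```

```text
the job is handed in; nothing more can be done
the job is handed in; nothing more can be done
```

The freed piston is lying in the larger drip tray, and I handed the job in shortly after 39.5 s on the robot's clock. The arm had withdrawn and was touching nothing.

- **Cranking:** I wound the crank anticlockwise in 10° steps, reading the force at each pause. The remaining drag rose to about 5 N once the fork met the piston. It then fell to about 0 N over roughly 30°, more gradually than the "sudden" drop described.
- **Confirming it was free:** I turned two more 10° steps to check, then stopped and let go of the crank. By my estimate that left the piston about 3–6 mm past the release point, out of the 20 mm to the end stop. The force never rose as it would on meeting the stop, and the pictures showed the stopper clear of the collar.
- **Piston to tray:** I gripped the rod at its middle (jaws at 13.7 mm), lifted it straight up without snagging, and lowered it until it touched down at the expected height.
- **Last check:** The final picture showed the piston lying along the tray, with its middle within about 4 mm of the tray's centre. The end-plate end was cut off at the edge of that picture, so I judged that end from the measured middle and the touch-down height.

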